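# Wedge up the front of a drive unit along a straightedge

## Robot

A 7-joint arm with a two-finger parallel gripper is mounted at the origin on the work surface. World frame = base frame: x ahead of the robot, y to its left, z up, the work surface at z = 0. Lengths are in mm, angles in rad, forces in N, time in s.
With the tool pointing down it reaches from about 400 to 850 mm from the base axis. Payload 4.5 kg.
Tool frame: the origin (TCP) lies at the very end of the fingers, on their centre line; the grasp point (between the pads) lies 19 mm behind it; z points along the fingers, y is the line along which they close (so a half turn about z gives the same grasp; the last joint's range is limited). The gripper opens to 88 mm and grips with 3 to 60 N. Pads are 18 mm wide; open, the fingers measure 123 mm over their backs; the gripper's body (75 mm by 187 mm) begins 45 mm behind the grasp point.
Start: joints at [-1.16, 0.689, -0.195, 1.565, 0.157, 0.902, -0.215], TCP at [229.949, 581.186, 238.743] pointing down, gripper open.
Joint ranges: [-3.01, 3.01], [-0.46, 2.08], [-1.47, 1.51], [0.13, 2.56], [-1, 4.14], [0.04, 2.09], [-2.66, 2.66]. Speed limits (rad/s): [2.57, 2.57, 3.14, 3.14, 3.14, 3.14, 3.14].

## Interface

Orientations are given as a rotation vector (axis times angle).
In Python, from bench import ctrl gives the robot as it stands. The module is installed in compiled form; this text tells all that it offers.
- The arm moves only by the shell command python3 -m creep 'ROWS' [FORCE]. ROWS is JSON, a list of rows, each a list of 7 numbers: the shift along the tool's x, y, z in mm, then the turn, a rotation vector about the tool's x, y, z in rad, then the opening, from 0 (shut) to 1 (fully open). A call has 1 to 8 rows; each row shifts and turns the commanded pose from where the row before left it, along the tool's axes as they then stand; what a row does not reach is not made up. A row lasts 1/12 s, in which the tool goes at most 41.7 mm and 7.16 degrees, less where a joint would pass 70% of its speed; a pose out of reach is approached as far as the arm can. A call with a gripper value outside its range is refused whole. The fingers move at their own pace and stop on an object; FORCE is the grip in N (left out, the last holds). Time passes only in rows, so rows that do not move let the fingers close. It gives the time, the measured TCP pose, the force, the opening and the grip force at its end, in the units of the state.
- ctrl.get_obs(): the state, without advancing time (a new reading comes with each control period).
- ctrl.snapshot(name): name is "side" or "top" or "wrist"; returns (picture, depth): 384x512x3 uint8, red, green, blue; 384x512 float32, mm along the optical axis (not along the pixel's ray), 0 where there is no reading.
- ctrl.get_calibration(name): a dict with "intrinsics" (3x3 intrinsics, pixels), "origin" and "rotation" of the camera in the world. Camera axes: x right, y down, z forward; pixel columns grow to the right and rows downward; lengths in mm; the calibration is good to about 2 mm. A picture is of the moment at which its call begins: read the wrist's pose just before it. get_calibration takes no time and is no camera call; for the wrist camera it gives the pose at the moment of the call.
- ctrl.hand_in(): hands the job in; it is judged then, once.
The state is a dict: "t": time; "qpos": joint angles; "qd": joint speeds; "joint_efforts": joint torques, N m; "ee_pos": TCP position; "tool_rot": TCP orientation; "force": force on the tool from outside, world axes, zero at the start; "ft_torque": the same for the moment, N m; "grip_width": finger opening in mm; "grasp_force": force on a finger pad.
Only numpy, scipy, OpenCV 4.12 (cv2) and the standard library are available. Lean on these libraries where they do the work, as an engineer would, in place of code of your own. Each camera call takes 0.05 s, during which the arm holds its last target. There are 200 camera calls.

## Task

On the control-panel bench, lay the steel straightedge flat on the metal sheet and flush against the left side of the grey drive unit (left as seen from the robot), about a third of its length beside the unit and the rest sticking out in front, and let go of it. Then take the wedge by its block and push it thin end first, flat on the sheet and alongside the straightedge, under the unit's front edge until the front just comes off the sheet by some 5 mm (clearly off, but no more than a centimetre). Finish still gripping the wedge there, so that the wedge alone carries the unit's front; leave the straightedge lying flush and do not disturb the contactor, tape roll and screwdriver.

Things in the scene. Friction and masses are not known exactly. Their poses are not given: they have to be found in the camera images.
- mount: Fixed mounting of the drive unit: a dark steel rail behind it. Origin on the upper face of the metal sheet (4 mm above the bench, world z = 0.004), straight below the middle of the unit's front lower edge. x level, from the unit's front (robot side) to its rear; y to the unit's left as the robot sees it; z up. Does not tilt with the unit. Rail at x 165 to 179 mm, 28 mm high.
- drive (a joint): Tilt of the drive unit about a level hinge along its rear lower edge (160 mm behind the front edge, 12 mm above the sheet), rigid otherwise. 0 rad: its foot rests on the sheet; grows as the front rises: 0.01 rad lifts the front edge 1.6 mm. Only its weight (about 0.9 kg) holds it down, some 4.5 N at the front edge.
- drive_corner (a point): Front left lower corner of the unit's grey housing (tilts with it): 160 mm deep (mount x 0 to 160), 120 mm wide (mount y -60 to 60), underside 7 mm and top 62 mm above the sheet at rest. It stands on a black foot 24 mm wide (mount y -12 to 12, x 10 to 150) under its middle, so left of the foot a slot 48 mm wide and 7 mm high is open to the front.
- straightedge: Loose plain dark-grey steel straightedge bar, 220 mm long (x), 25 mm wide (y), 12 mm high (z), 0.42 kg. Origin at the centre of its underside; it lies flat on the sheet. Both ends are alike.
- wedge: Loose black plastic wedge, 110 mm long (x), 28 mm wide (y), 90 g, flat on the sheet. Origin at the centre of its underside. Thin end at x = +55 mm, 2 mm thick; the top slopes evenly up to 19 mm at x = -30 mm and is level to the thick end at x = -55 mm. There, x -55 to -30 mm, stands a grip block 25 mm (x) by 20 mm (y), its top 49 mm above the underside.
- contactor: Bystander: loose grey contactor, 75 by 45 mm and 72 mm high, origin at the centre of its underside, on the sheet, beyond and to the left.
- tape_roll: Bystander: loose flat yellow roll, 80 mm across, 20 mm high, origin at the centre of its underside, on the sheet, beyond and to the right.
- screwdriver: Bystander: loose screwdriver lying on the sheet on the right, roughly along x, about 200 mm long; it lies near its origin.
Things that resemble listed ones, but are neither listed nor needed, are in the scene too. Several things have the shape of the straightedge; the one meant has the colours described above.

How it is judged:
By the outcome, as a careful person would: the job done as asked, in the order asked, and still so for the second after the job is handed in, while the arm keeps its last pose, push and grip.
It also fails if it takes over 64 s, if anything falls off the work surface, if the arm or the gripper's body presses on something with over 40 N, if the wrist force passes 120 N, or if a joint passes its speed limit or range.

## Working session

There is one attempt and no reset: what is moved stays moved. The work goes in short steps, Python scripts to look and compute and a shell command to move; the robot and the scene stay as the last step left them, time stands still between calls to the robot, and variables do not carry over. Pictures are saved under pics/ and viewed, at most 11 in all, crops included, and the job is handed in when it is done.

```bash
mkdir -p pics
cat > h.py <<'E'
import numpy as np, cv2
from bench import ctrl
def snap(n):
    K=ctrl.get_calibration(n); im,d=ctrl.snapshot(n); return im,d,K
def pts(d,K):
    k=np.array(K["intrinsics"]);v,u=np.mgrid[:384,:512]
    c=np.stack([(u-k[0,2])/k[0,0]*d,(v-k[1,2])/k[1,1]*d,d],-1)
    return c@np.array(K["rotation"]).T+np.array(K["origin"])
def save(n,im): cv2.imwrite("pics/"+n,im[...,::-1])
E
python3 - <<'E'
from h import *
o=ctrl.get_obs();print({k:np.round(v,3) for k,v in o.items()})
a=[]
for n in("top","side"):
    im,d,K=snap(n);save(n+"0.png",cv2.resize(im,(800,600)));np.savez(n+".npz",im=im,d=d,P=pts(d,K));print(n,np.round(K["origin"]),np.round(K["rotation"],2).tolist())
E
```

```text
{'t': np.float64(0.0), 'qpos': array([-1.16 ,  0.69 , -0.195,  1.566,  0.157,  0.903, -0.215]), 'qd': array([-0.002, -0.001,  0.001,  0.001, -0.   ,  0.001, -0.   ]), 'joint_efforts': array([-0.0000e+00, -5.2757e+01, -1.2670e+00, -1.5343e+01, -5.3000e-02,
        7.0000e-03,  0.0000e+00]), 'ee_pos': array([229.757, 580.559, 237.921]), 'tool_rot': array([-5.880e-01, -3.086e+00,  3.000e-03]), 'force': array([-0.063,  0.568, -0.066]), 'ft_torque': array([ 0.018,  0.054, -0.024]), 'grasp_force': np.float64(0.0), 'grip_width': np.float64(88.039)}Traceback (most recent call last):
  File "<stdin>", line 5, in <module>
  File "h.py", line 8, in pts
    return c@np.array(K["rotation"]).T+np.array(K["origin"])
           ~~~~~~~~~~~~~~~~~~~~~~~~~~~^~~~~~~~~~~~~~~~~~~~~~
ValueError: operands could not be broadcast together with shapes (384,512) (3,)
```

View pics/top0.png

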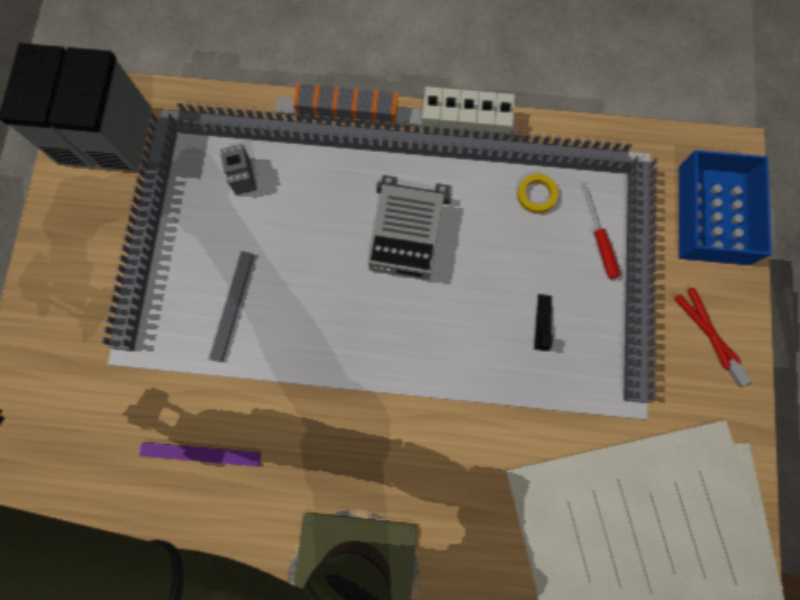

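The top view shows the unit at (405,228) and the wedge at (543,322). Two bars could be the straightedge: a grey one at (233,305) and a purple one at (200,455). The grey one fits the dark-grey steel description, and I'll confirm it in a crop.

```bash
sed -i 's/np.array(K\["rotation"\]).T/R(K).T/' h.py
cat >> h.py <<'E'
def R(K):
    r=np.array(K["rotation"],float); return r if r.shape==(3,3) else cv2.Rodrigues(r)[0]
E
python3 - <<'E'
from h import *
for n in("top","side"):
    im,d,K=snap(n);P=pts(d,K);np.savez(n+".npz",im=im,d=d,P=P);print(n,np.round(K["origin"]),np.round(R(K),2).tolist())
    if n=="top":
        for c,p in dict(bar=(233,305),purple=(200,455),drive=(405,220),wedgeblock=(543,338),sheet=(330,320),tape=(528,180),cont=(235,160)).items():
            print(c,np.round(P[int(p[1]*.64),int(p[0]*.64)]),im[int(p[1]*.64),int(p[0]*.64)])
        c=im[150:240,100:380];a=cv2.resize(c,(800,257))
        c=im[270:310,60:200];b=cv2.resize(c,(800,229))
    else: s=im
save("crop1.png",np.vstack([a,b]));save("side1.png",cv2.resize(s,(800,600)))
E
```

```text
top [ 242.  -55. 1122.] [[0.1, -0.97, 0.22], [-0.99, -0.1, 0.03], [-0.01, -0.22, -0.98]]
bar [463. 289.  15.] [76 79 82]
purple [180. 305.  10.] [56 25 73]
drive [651. -24.  66.] [67 68 68]
wedgeblock [ 454. -298.   46.] [19 17 19]
sheet [457. 101.   5.] [155 154 153]
tape [ 774. -256.   25.] [158 134  11]
cont [735. 313.  77.] [19 18 20]
side [   8. -875.  698.] [[0.88, -0.26, 0.4], [-0.47, -0.5, 0.72], [0.01, -0.82, -0.57]]
```

View pics/crop1.png

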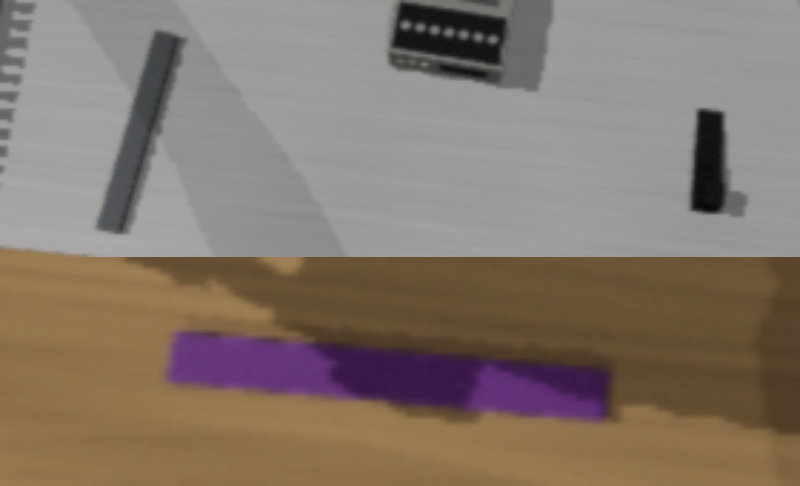

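View pics/side1.png

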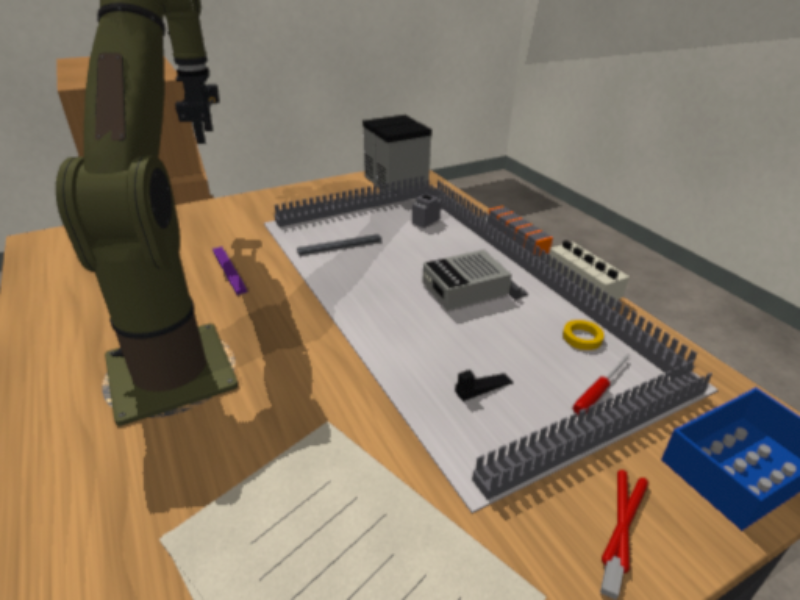

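The crop confirms the grey bar on the sheet, crop (140,130), as the straightedge; the other bar is plainly purple. In the side view the wedge's block, at (466,385), is on the robot's side, and its thin end points away.

```bash
cat >> h.py <<'E'
def rect(P,m):
    q=P[m][:,:2].astype(np.float32);(c,s,a)=cv2.minAreaRect(q)
    b=cv2.boxPoints((c,s,a));e=[b[1]-b[0],b[2]-b[1]];e=max(e,key=np.linalg.norm)
    an=np.degrees(np.arctan2(e[1],e[0]));an=(an+90)%180-90
    return np.round(c,1),np.round(s,1),round(float(an),2),len(q),round(float(np.median(P[m][:,2])),1)
def box(P,x0,x1,y0,y1,z0,z1):
    x,y,z=P[...,0],P[...,1],P[...,2];return (x>x0)&(x<x1)&(y>y0)&(y<y1)&(z>z0)&(z<z1)
E
python3 - <<'E'
from h import *
for n in("top","side"):
    f=np.load(n+".npz");P=f["P"];im=f["im"].astype(int)
    print(n,"sheet",np.median(P[box(P,420,560,-200,150,-5,12)][:,2]))
    print("bar",rect(P,box(P,330,600,200,370,11,22)))
    print("drive top",rect(P,box(P,520,760,-130,90,60,72)))
    print("drive all",rect(P,box(P,520,760,-130,90,40,72)))
    m=box(P,380,580,-370,-230,-5,60)&(im.max(-1)<60);print("wedge dark",rect(P,m))
    print("wedge",rect(P,box(P,380,580,-370,-230,10,60)))
    print("block",rect(P,box(P,380,580,-370,-230,44,60)))
E
```

```text
top sheet 3.55443404966627
bar (array([460. , 263.2]), array([ 84.7, 220.7]), -7.01, 610, 15.8)
drive top (array([634.3, -28.3]), array([120.1, 161.4]), -4.14, 2066, 66.3)
drive all (array([633.3, -28.2]), array([120.1, 163.4]), -4.14, 2155, 66.1)
wedge dark (array([ 492.1, -305.8]), array([ 26.3, 109.3]), -1.28, 338, 17.1)
wedge (array([ 490.5, -307.2]), array([ 29.1, 106.1]), -1.28, 295, 18.8)
block (array([ 449.5, -305.6]), array([18.3, 24.4]), -3.8, 63, 52.8)
side sheet 4.980153122636693
bar (array([466.3, 291.2]), array([ 35.4, 220.6]), -6.45, 241, 16.6)
drive top (array([636.8, -29.7]), array([126. , 160.9]), -4.13, 902, 67.6)
drive all (array([636.8, -30. ]), array([126.8, 164.8]), -3.57, 1184, 66.9)
wedge dark (array([ 491. , -310.4]), array([ 26.9, 106.6]), -1.0, 366, 18.3)
wedge (array([ 490.1, -308.4]), array([ 31.5, 104.5]), -1.66, 358, 19.9)
block (array([ 451.2, -307.1]), array([23.1, 27.1]), -0.28, 68, 52.6)
```

```bash
cat >> h.py <<'E'
from scipy.spatial.transform import Rotation as Ro
def plan(x,y,z,yaw):
    "tool-frame shift (mm) and turn (rad) to TCP x,y,z, pointing down, tool y at yaw+90 deg (half turn allowed)"
    o=ctrl.get_obs();r=Ro.from_rotvec(o["tool_rot"]);best=None
    for k in(0,180):
        a=np.radians(yaw+k);t=Ro.from_matrix(np.array([[np.cos(a),np.sin(a),0],[np.sin(a),-np.cos(a),0],[0,0,-1]]).T)
        w=(r.inv()*t).as_rotvec()
        if best is None or np.linalg.norm(w)<np.linalg.norm(best):best=w
    print("pos",np.round(o["ee_pos"],1),"shift",np.round(r.inv().apply(np.array([x,y,z])-o["ee_pos"]),1),"turn",np.round(best,3),"q7",round(o["qpos"][6],2),"t",round(o["t"],2),"F",np.round(o["force"],1))
E
python3 - <<'E'
from h import *
f=np.load("top.npz");P=f["P"];im=f["im"].astype(int)
m=box(P,340,590,230,350,8,22)
n,l,st,ce=cv2.connectedComponentsWithStats(m.astype(np.uint8))
for i in range(1,n):
    if st[i,4]>40: print(st[i],rect(P,l==i))
f=np.load("side.npz");P=f["P"];m=box(P,340,590,230,350,11,22)
n,l,st,ce=cv2.connectedComponentsWithStats(m.astype(np.uint8))
for i in range(1,n):
    if st[i,4]>40: print(st[i],rect(P,l==i))
plan(455,290,130,-15)
E
```

```text
[134 161  29  71 650] (array([463.3, 292.8]), array([ 35.1, 221.4]), -6.31, 650, 15.6)
[190 149  55  14 241] (array([466.3, 291.2]), array([ 35.4, 220.6]), -6.45, 241, 16.6)
pos [229.8 580.7 238.1] shift [-316.3 -187.3  108.4] turn [-0.001  0.    -0.115] q7 -0.22 t 0.15 F [ 0.1  0.3 -0.5]
```

```bash
python3 -m creep '[[-32,-19,5,0,0,0,1],[-32,-19,5,0,0,0,1],[-32,-19,5,0,0,0,1],[-32,-19,5,0,0,0,1],[-32,-19,5,0,0,0,1],[-32,-19,5,0,0,0,1],[-32,-19,5,0,0,0,1],[-32,-19,5,0,0,0,1]]' && python3 -m creep '[[-30,-18,25,0,0,-0.06,1],[-30,-17,25,0,0,-0.055,1],[0,0,0,0,0,0,1],[0,0,0,0,0,0,1]]'
python3 - <<'E'
from h import *
f=np.load("top.npz");P=f["P"];m=box(P,340,590,230,350,12,22)
def pca(Q):
    Q=Q[:,:2];c=np.median(Q,0)
    for _ in range(3):
        w,v=np.linalg.eigh(np.cov((Q-c).T));a=v[:,1];n=v[:,0];s=(Q-c)@n;k=abs(s)<16;Q=Q[k];t=(Q-c)@a;s=(Q-c)@n;c=c+a*(t.max()+t.min())/2+n*np.median(s)
    return c,np.degrees(np.arctan(a[1]/a[0])),np.ptp(t),np.percentile(s,98)-np.percentile(s,2)
print(pca(P[m]))
im,d,K=snap("wrist");P=pts(d,K);np.savez("wrist.npz",im=im,d=d,P=P);m=box(P,340,590,230,350,11,22);print(pca(P[m]))
save("w1.png",im);plan(455,290,130,-15)
E
```

```text
t: 0.82
ee_pos: [412.8, 344.0, 198.4]
tool_rot: [-0.588, -3.086, 0.0]
force: [-0.5, 0.2, 0.2]
grip_width: 88.1
grasp_force: 0.0
t: 1.15
ee_pos: [456.1, 290.7, 148.5]
tool_rot: [-0.418, -3.112, 0.005]
force: [0.3, -0.5, -0.3]
grip_width: 88.1
grasp_force: 0.0
(array([463.50578505, 291.54749787]), np.float64(-7.084645671047705), np.float64(220.69912658308354), np.float64(24.359749698333808))
(array([466.91788184, 291.90893374]), np.float64(-7.061473010663446), np.float64(220.44562153641164), np.float64(23.932163954718956))
pos [455.3 293.4 149.6] shift [-0.6 -3.4 19.6] turn [-0.    -0.001 -0.002] q7 0.36 t 1.2 F [ 0.3  1.2 -0.3]
```

View pics/w1.png

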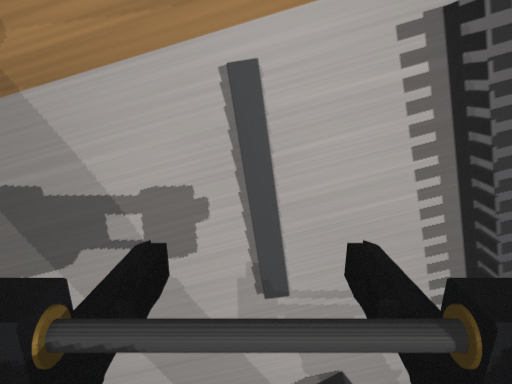

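The wrist view shows the grey bar, px (258,180), between the open fingers. All the fits agree on a centre of (465,292), yaw −7.1° and a size of 220×25. I'll grip 25 mm robotward of its centre.

Run:
```python
from h import *
plan(440.2,294.9,6.5,-7.1)
```

```text
pos [455.3 293.4 149.6] shift [ 14.8  -2.5 143.1] turn [-0.    -0.001 -0.14 ] q7 0.36 t 1.2 F [ 0.3  1.2 -0.3]
```

```bash
python3 -m creep '[[7,-1.5,30,0,0,-0.07,1],[8,-1,30,0,0,-0.07,1],[0,0,30,0,0,0,1],[0,0,30,0,0,0,1],[0,0,12,0,0,0,1],[0,0,0,0,0,0,1],[0,0,0,0,0,0,1]]'
python3 - <<'E'
from h import *
plan(440.2,294.9,6.5,-7.1)
E
```

```text
t: 1.78
ee_pos: [439.3, 296.7, 18.4]
tool_rot: [-0.187, -3.136, -0.002]
force: [0.1, 0.2, 0.1]
grip_width: 88.2
grasp_force: 0.0
pos [439.3 296.7  18.4] shift [-1.1 -1.7 11.9] turn [ 0.001 -0.     0.005] q7 0.35 t 1.78 F [0.1 0.2 0.1]
```

```bash
python3 -m creep '[[-1,-1.7,6,0,0,0.005,1],[0,0,5.5,0,0,0,1],[0,0,0,0,0,0,1],[0,0,0,0,0,0,0.1],[0,0,0,0,0,0,0.1],[0,0,0,0,0,0,0.1],[0,0,0,0,0,0,0.1],[0,0,0,0,0,0,0.1]]' 45 && python3 -m creep '[[0,0,0,0,0,0,0.1],[0,0,0,0,0,0,0.1],[0,0,0,0,0,0,0.1],[0,0,0,0,0,0,0.1]]'
```

```text
t: 2.45
ee_pos: [441.1, 293.0, 6.7]
tool_rot: [0.199, 3.135, 0.001]
force: [-0.3, -0.7, 0.0]
grip_width: 57.2
grasp_force: 0.0
t: 2.78
ee_pos: [441.0, 292.9, 6.5]
tool_rot: [-0.199, -3.135, -0.0]
force: [-0.2, -0.0, -0.8]
grip_width: 30.2
grasp_force: 0.0
```

```bash
python3 -m creep '[[0,0,0,0,0,0,0.1],[0,0,0,0,0,0,0.1],[0,0,0,0,0,0,0.1],[0,0,0,0,0,0,0.1]]' && python3 -m creep '[[0,0,-15,0,0,0,0.1],[0,0,-30,0,0,0,0.1],[0,0,-30,0,0,0,0.1],[0,0,0,0,0,0,0.1]]'
python3 - <<'E'
from h import *
f=np.load("top.npz");P=f["P"]
# unit outline: top-face points in unit frame, yaw by edge fits
Q=P[box(P,540,740,-110,60,62,70)][:,:2]
for a in(-4.6,-4.1,-3.6):
    t=np.radians(a);u=Q@[np.cos(t),np.sin(t)];v=Q@[-np.sin(t),np.cos(t)]
    e=[np.percentile(v[(u>k)&(u<k+12)],98) for k in np.arange(u.min()+5,u.max()-15,12)]
    print(a,np.round(np.percentile(u,[.5,99.5]),1),np.round(np.percentile(v,[.5,99.5]),1),np.round(e,1))
o=ctrl.get_obs();print(o["ee_pos"],o["grip_width"],o["grasp_force"],o["force"])
E
```

```text
t: 3.12
ee_pos: [441.1, 293.4, 6.5]
tool_rot: [0.198, 3.135, 0.001]
force: [-0.3, 2.6, -1.3]
grip_width: 24.2
grasp_force: 45.0
t: 3.45
ee_pos: [442.7, 293.7, 85.3]
tool_rot: [0.2, 3.131, 0.006]
force: [0.4, 0.0, -4.5]
grip_width: 24.5
grasp_force: 45.0
-4.6 [555.6 713.5] [-36.8  81.7] [78.1 79.2 79.7 78.5 79.6 79.6 79.2 79.  80.4 80.2 80.5 80.1]
-4.1 [555.8 713.9] [-42.3  76.1] [73.1 74.2 74.5 73.3 74.2 74.2 72.3 73.8 74.7 74.3 74.5 73.9]
-3.6 [555.9 714.1] [-47.7  70.5] [68.2 69.2 69.4 66.6 69.5 68.8 66.6 68.1 68.9 68.5 67.9 69. ]
[442.73026753 293.73443117  85.28568503] 24.52356940380215 44.989203214645386 [ 0.44067911  0.04951675 -4.51291244]
```

Run:
```python
from h import *
plan(498.2,62,40,-4.1)
```

```text
pos [442.7 293.7  85.3] shift [ -84.3 -223.    44.8] turn [ 0.004  0.004 -0.056] q7 0.38 t 3.45 F [ 0.4  0.  -4.5]
```

```bash
python3 -m creep '[[-5,-13,0,0,0,0,0.1],[-10,-26,0,0,0,-0.008,0.1],[-12,-32,0,0,0,-0.008,0.1],[-12,-32,0,0,0,-0.008,0.1],[-12,-32,0,0,0,-0.008,0.1],[-12,-32,5,0,0,-0.008,0.1],[-12,-32,10,0,0,-0.008,0.1],[-7,-18,15,0,0,-0.008,0.1]]' && python3 -m creep '[[-2,-6,8,0,0,0,0.1],[0,0,7,0,0,0,0.1],[0,0,0,0,0,0,0.1],[0,0,0,0,0,0,0.1],[0,0,0,0,0,0,0.1]]'
python3 - <<'E'
from h import *
plan(498.2,62,7,-4.1)
for n in("wrist","top"):
    im,d,K=snap(n);np.savez(n+"2.npz",im=im,d=d,P=pts(d,K))
    save(n+"2.png",im if n=="wrist" else cv2.resize(im[90:250,150:350],(750,600)))
E
```

```text
t: 4.12
ee_pos: [499.2, 61.4, 50.3]
tool_rot: [-0.12, -3.137, 0.008]
force: [0.8, -0.3, -3.6]
grip_width: 24.4
grasp_force: 45.0
t: 4.53
ee_pos: [500.9, 64.7, 36.6]
tool_rot: [-0.106, -3.14, -0.002]
force: [-0.4, 0.1, -3.6]
grip_width: 24.1
grasp_force: 45.0
pos [500.9  64.7  36.6] shift [ 2.5 -2.9 29.6] turn [ 0.002 -0.     0.004] q7 0.69 t 4.53 F [-0.4  0.1 -3.6]
```

View pics/wrist2.png

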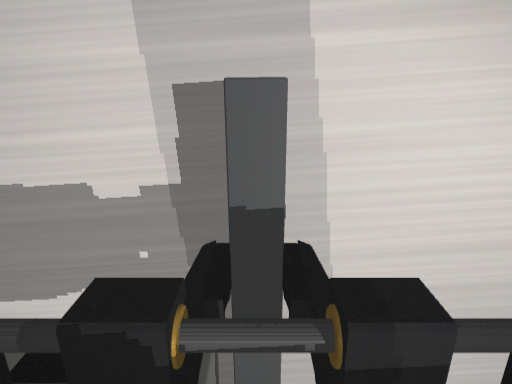

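The bar, px (257,180), sits straight in the fingers. Next I'll lower it with about an 11 mm gap, then creep right until it touches.

```bash
python3 -m creep '[[2,0,10,0,0,0.004,0.1],[0,0,10,0,0,0,0.1],[0,0,5,0,0,0,0.1],[0,0,2,0,0,0,0.1],[0,0,1.5,0,0,0,0.1],[0,0,0,0,0,0,0.1],[0,0,0,0,0,0,0.1]]'
python3 - <<'E'
from h import *
f=np.load("wrist2.npz");P=f["P"]
m=box(P,380,520,40,90,36,60);Q=P[m];print("bar top x,z:",[(x,round(float(np.median(Q[abs(Q[:,0]-x)<4][:,2])),1)) for x in (410,430,450,470) if (abs(Q[:,0]-x)<4).any()])
f=np.load("top2.npz");P=f["P"]
t=np.radians(-4.1);u=P[...,0]*np.cos(t)+P[...,1]*np.sin(t);v=-P[...,0]*np.sin(t)+P[...,1]*np.cos(t)
m=box(P,540,620,30,110,30,55);print("bar in unit frame v",np.round(np.percentile(v[m&(v>80)],[2,50,98]),1),"u max",u[m].max(),"z",np.median(P[m&(v>85)][:,2]))
print(ctrl.get_obs()["ee_pos"])
E
```

```text
t: 5.22
ee_pos: [499.5, 62.6, 8.2]
tool_rot: [0.117, 3.139, 0.0]
force: [-0.3, -1.0, -4.2]
grip_width: 24.0
grasp_force: 45.0
bar top x,z: [(430, 46.0), (450, 45.8), (470, 45.6)]Traceback (most recent call last):
  File "<stdin>", line 6, in <module>
    return _quantile_unchecked(
        a, q, axis, out, overwrite_input, method, keepdims, weights)
    return _ureduce(a,
                    func=_quantile_ureduce_func,
    ...<5 lines>...
                    overwrite_input=overwrite_input,
                    method=method)
    r = func(a, **kwargs)
    result = _quantile(arr,
                       quantiles=q,
    ...<2 lines>...
                       out=out,
                       weights=wgt)
    slices_having_nans = np.isnan(arr[-1, ...])
                                  ~~~^^^^^^^^^
IndexError: index -1 is out of bounds for axis 0 with size 0
```

```bash
python3 -m creep '[[0,-2,0,0,0,0,0.1],[0,-2,0,0,0,0,0.1],[0,-1,0,0,0,0,0.1],[0,0,0,0,0,0,0.1]]' && python3 -m creep '[[0,-1,0,0,0,0,0.1],[0,0,0,0,0,0,0.1]]' && python3 -m creep '[[0,-1,0,0,0,0,0.1],[0,0,0,0,0,0,0.1]]'
```

```text
t: 5.55
ee_pos: [499.0, 56.8, 8.2]
tool_rot: [0.119, 3.139, -0.001]
force: [0.5, 0.6, -4.9]
grip_width: 24.8
grasp_force: 45.0
t: 5.72
ee_pos: [498.9, 56.3, 8.1]
tool_rot: [0.118, 3.139, -0.0]
force: [-0.7, -0.1, -5.8]
grip_width: 24.4
grasp_force: 45.0
t: 5.88
ee_pos: [498.8, 55.4, 8.0]
tool_rot: [-0.118, -3.139, 0.0]
force: [0.1, -0.2, -3.8]
grip_width: 24.7
grasp_force: 45.0
```

Run:
```python
from h import *
print(ctrl.get_obs()["ft_torque"])
im,d,K=snap("top");P=pts(d,K)
t=np.radians(-4.1);u=P[...,0]*np.cos(t)+P[...,1]*np.sin(t);v=-P[...,0]*np.sin(t)+P[...,1]*np.cos(t)
m=box(P,530,640,20,120,9,24);
for k in range(530,600,10):
    s=m&(abs(u-k)<5); print(k,s.sum(),np.round(np.percentile(v[s],[3,97]),1) if s.sum()>3 else "")
save("top3.png",cv2.resize(im[100:220,170:320],(750,600),interpolation=cv2.INTER_CUBIC))
```

```text
[0.04281191 0.09565158 0.00351441]
530 0 
540 0 
550 0 
560 1 
570 0 
580 0 
590 0
```

View pics/top3.png

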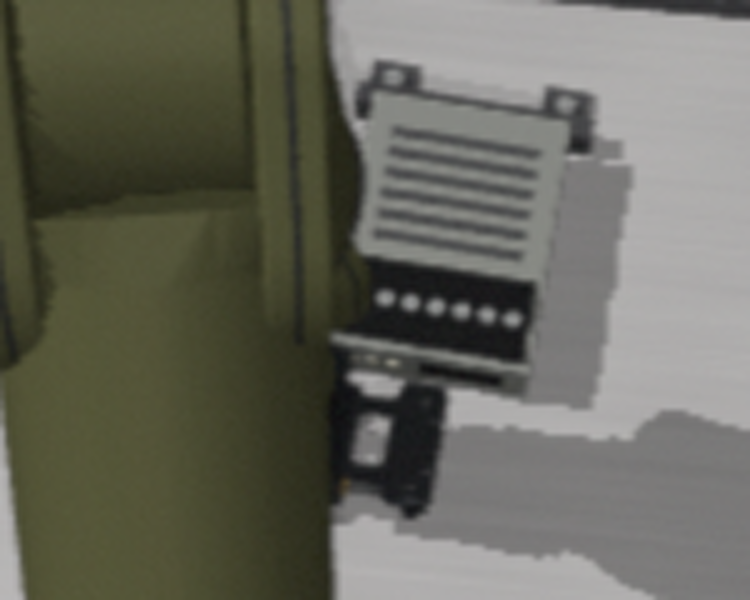

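In this view the arm, px (170,300), hides the bar, so I'll go on by feel.

```bash
python3 -m creep '[[0,-1,0,0,0,0,0.1],[0,0,0,0,0,0,0.1]]' | grep -E "pos|force:" && python3 -m creep '[[0,-1,0,0,0,0,0.1],[0,0,0,0,0,0,0.1]]'| grep -E "pos|force:"  && python3 -m creep '[[0,-0.7,0,0,0,0,0.1],[0,0,0,0,0,0,0.1]]'| grep -E "pos|force:"
```

```text
ee_pos: [498.7, 54.3, 8.0]
force: [-0.4, 0.3, -4.3]
grasp_force: 45.0
ee_pos: [498.6, 53.3, 8.0]
force: [0.7, -0.9, -3.2]
grasp_force: 45.0
ee_pos: [498.6, 52.7, 8.0]
force: [0.7, 0.2, -3.7]
grasp_force: 45.0
```

```bash
for i in 1 2; do :; done; python3 -m creep '[[0,-0.7,0,0,0,0,0.1],[0,0,0,0,0,0,0.1]]' | grep -E "pos|force:" && python3 -m creep '[[0,-0.7,0,0,0,0,0.1],[0,0,0,0,0,0,0.1]]'| grep -E "pos|rot|force:"  && python3 -m creep '[[0,-0.7,0,0,0,0,0.1],[0,0,0,0,0,0,0.1]]'| grep -E "pos|rot|force:"; python3 -c "
from bench import ctrl;print(ctrl.get_obs()['ft_torque'])"
```

```text
ee_pos: [498.6, 52.4, 8.0]
force: [-0.6, 0.4, -4.5]
grasp_force: 45.0
ee_pos: [498.5, 52.2, 8.0]
tool_rot: [0.116, 3.139, 0.002]
force: [-0.6, 1.6, -3.9]
grasp_force: 45.0
ee_pos: [498.5, 51.9, 8.0]
tool_rot: [0.115, 3.139, 0.003]
force: [-1.0, 3.8, -3.5]
grasp_force: 45.0
[0.69792551 0.26542293 0.21699427]
```

```bash
cat > ft.py <<'E'
from h import *
o=ctrl.get_obs();r=Ro.from_rotvec(o["tool_rot"]).as_matrix()
print("pos",np.round(o["ee_pos"],1),"F",np.round(o["force"],1),"M",np.round(o["ft_torque"],2),"yaw",round(np.degrees(np.arctan2(r[1,0],r[0,0])),2)%180-180,"arm",round(o["ft_torque"][2]/o["force"][1]*1000),"t",round(o["t"],2))
E
python3 ft.py; python3 -m creep '[[0,0,0,0,0,0.008,0.1],[0,0,0,0,0,0,0.1]]' >/dev/null; python3 ft.py; python3 -m creep '[[0,0,0,0,0,0.008,0.1],[0,0,0,0,0,0,0.1]]' >/dev/null; python3 ft.py
```

```text
pos [498.5  51.9   8. ] F [-1.   3.8 -3.5] M [0.7  0.27 0.22] yaw -4.189999999999998 arm 57 t 6.93
pos [498.6  52.2   8. ] F [-0.3  4.9 -4.9] M [1.12 0.19 0.3 ] yaw -4.6699999999999875 arm 62 t 7.1
pos [498.6  52.5   8. ] F [-1.9  5.9 -4.7] M [1.24 0.25 0.47] yaw -5.090000000000003 arm 81 t 7.27
```

```bash
python3 -m creep '[[0,0,0.7,0,0,0.004,0.1],[0,0,0,0,0,0,0.1]]' >/dev/null; python3 ft.py; python3 -m creep '[[0,0,0.7,0,0,0,0.1],[0,0,0,0,0,0,0.1]]' >/dev/null; python3 ft.py;  python3 -m creep '[[0,0,0.5,0,0,0,0.1],[0,0,0,0,0,0,0.1]]' >/dev/null; python3 ft.py
```

```text
pos [498.7  52.6   7.4] F [-1.1  5.7 -4. ] M [1.27 0.21 0.47] yaw -5.280000000000001 arm 81 t 7.43
pos [498.8  52.5   6.7] F [-0.7  6.4 -3.1] M [1.15 0.18 0.48] yaw -5.280000000000001 arm 75 t 7.6
pos [498.8  52.5   6.5] F [-1.1  6.2  0. ] M [1.21 0.26 0.5 ] yaw -5.27000000000001 arm 80 t 7.77
```

```bash
python3 -m creep '[[0,0,0,0,0,0,0.6],[0,0,0,0,0,0,0.6],[0,0,0,0,0,0,0.6],[0,0,0,0,0,0,0.6],[0,0,0,0,0,0,0.6],[0,0,-4,0,0,0,0.6],[0,0,-20,0,0,0,0.6],[0,0,-40,0,0,0,0.6]]'
python3 -m creep '[[0,0,-40,0,0,0,0.6],[0,0,-40,0,0,0,0.6],[30,-20,-20,0,0,0,0.6],[30,-30,0,0,0,0,0.6],[30,-30,0,0,0,0,0.6],[10,-40,0,0,0,0,0.6],[0,-40,0,0,0,0,0.6],[0,-40,0,0,0,0,0.6]]'
cat > look.py <<'E'
import sys
from h import *
n=sys.argv[1];im,d,K=snap("top");P=pts(d,K);np.savez("top%s.npz"%n,im=im,d=d,P=P)
save("top%s.png"%n,cv2.resize(im[100:250,140:340],(800,600),interpolation=cv2.INTER_CUBIC))
t=np.radians(-4.1);u=P[...,0]*np.cos(t)+P[...,1]*np.sin(t);v=-P[...,0]*np.sin(t)+P[...,1]*np.cos(t)
for k in range(400,640,20):
    s=(abs(u-k)<10)&(v>60)&(v<130)&(P[...,2]>10)&(P[...,2]<24);w=(abs(u-k)<10)&(abs(v-17)<75)&(P[...,2]>55)
    print(k,s.sum(),np.round(np.percentile(v[s],[4,50,96]),1) if s.sum()>3 else "", "unit left",np.round(np.percentile(v[w],97),1) if w.sum()>9 else "")
s=(v>60)&(v<130)&(P[...,2]>12)&(P[...,2]<20)&(u<620)&(u>380);print("bar u",np.percentile(u[s],[1,99]))
E
python3 look.py 4; python3 ft.py
```

```text
t: 8.43
ee_pos: [496.2, 50.5, 68.2]
tool_rot: [-0.147, -3.132, 0.004]
force: [1.6, 0.6, -0.1]
grip_width: 53.1
grasp_force: 0.0
t: 9.1
ee_pos: [379.6, -139.3, 170.6]
tool_rot: [-0.146, -3.137, 0.001]
force: [2.3, 0.2, -0.5]
grip_width: 53.1
grasp_force: 0.0
400 13 [74.  85.3 99.1] unit left -18.9
420 59 [ 76.7  88.9 100.1] unit left -18.8
440 56 [77.4 88.9 99.7] unit left 
460 55 [ 76.9  88.2 100.1] unit left 
480 55 [ 77.6  88.6 100.8] unit left 
500 58 [ 77.1  89.1 100.5] unit left 
520 51 [77.7 88.5 99.9] unit left 
540 54 [ 77.6  89.2 100.3] unit left 
560 55 [ 67.8  88.5 100.1] unit left 72.6
580 40 [ 83.   91.9 101.2] unit left 74.0
600 38 [ 83.2  91.6 100.8] unit left 72.7
620 31 [ 83.4  92.  100.7] unit left 73.2
bar u [408.54372704 616.66221942]
pos [ 377.1 -150.1  170.1] F [-0.9 -5.7  0.2] M [-0.32  0.04 -0.01] yaw -6.360000000000014 arm 1 t 9.15
```

View pics/top4.png

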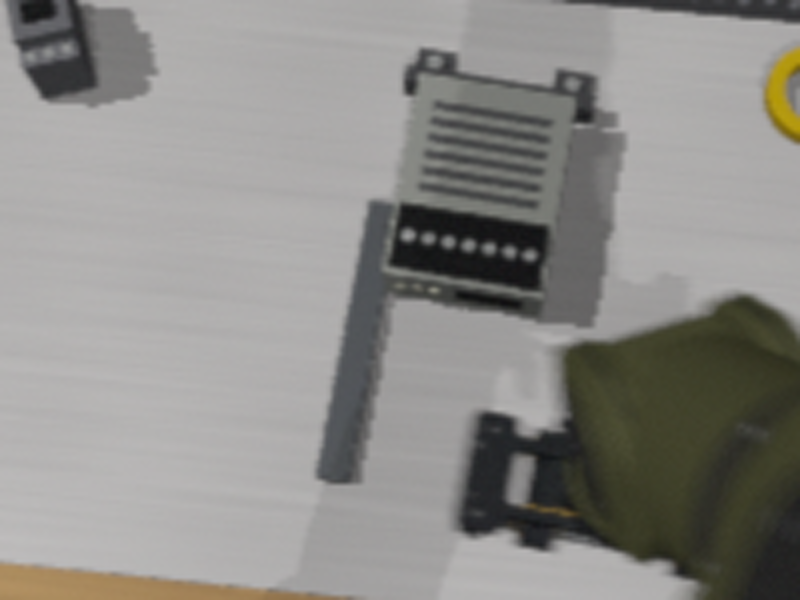

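The view after release shows the bar, px (355,340), lying along the unit's left side. About 73 mm of it is beside the unit, it is straight within 0.5 mm, and the bystanders haven't moved. Next is the wedge.

Run:
```python
from h import *
plan(450.5,-306.5,110,-1.5)
```

```text
pos [ 377.1 -150.1  170.1] shift [ -90.4 -146.9   60.9] turn [-0.007 -0.003 -0.085] q7 1.09 t 9.15 F [-0.9 -5.7  0.2]
```

```bash
python3 -m creep '[[-18,-28,8,0,0,-0.015,0.8],[-18,-28,8,0,0,-0.015,0.8],[-18,-28,8,0,0,-0.015,0.8],[-18,-28,8,0,0,-0.015,0.8],[-18,-28,8,0,0,-0.015,0.8],[0,0,0,0,0,0,0.8],[0,0,0,0,0,0,0.8],[0,0,0,0,0,0,0.8]]' >/dev/null
python3 - <<'E'
from h import *
im,d,K=snap("wrist");P=pts(d,K);save("w5.png",im);np.savez("wrist5.npz",P=P,im=im)
for a,b in((44,62),(15,27),(8,60)):
    try: print(a,rect(P,box(P,390,570,-350,-260,a,b)))
    except Exception as e: print(e)
plan(450.5,-306.5,30,-1.5)
E
```

```text
44 (array([ 452.6, -307.2]), array([20.1, 25.7]), -1.24, 1011, 52.0)
15 (array([ 473. , -307.6]), array([28.2, 66.6]), -1.16, 1218, 18.4)
8 (array([ 492.5, -308. ]), array([ 28.2, 105.6]), -1.16, 3504, 18.7)
pos [ 461.3 -281.9  130.4] shift [ 10.2 -24.9 100.3] turn [ 0.001 -0.001  0.008] q7 1.43 t 9.87 F [-0.5  0.3 -0.9]
```

View pics/w5.png

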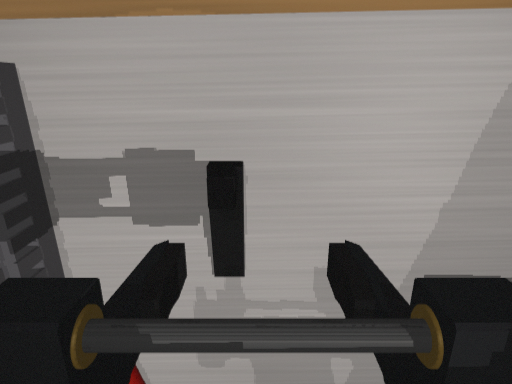

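The wrist view shows the wedge, px (227,218), with its block nearest the robot at px (227,180). The block centre fits at (452.6,−307.2), yaw −1.2°.

```bash
python3 -m creep '[[4,-13,15,0,0,0.003,0.8],[4,-12.6,15,0,0,0,0.8],[0,0,15,0,0,0,0.8],[0,0,10,0,0,0,0.8],[0,0,0,0,0,0,0.8],[0,0,0,0,0,0,0.8]]' | grep pos
python3 - <<'E'
from h import *
plan(452.6,-307.2,27,-1.2)
E
```

```text
ee_pos: [453.5, -307.2, 75.3]
pos [ 453.5 -307.2   75.3] shift [ 0.9 -0.  48.3] turn [ 0.001 -0.001  0.   ] q7 1.41 t 10.37 F [ 0.7  0.5 -0.5]
```

```bash
python3 -m creep '[[1,0,20,0,0,0,0.8],[0,0,18,0,0,0,0.8],[0,0,10,0,0,0,0.8],[0,0,0,0,0,0,0.1],[0,0,0,0,0,0,0.1],[0,0,0,0,0,0,0.1],[0,0,0,0,0,0,0.1],[0,0,0,0,0,0,0.1]]' 40 >/dev/null;  python3 -m creep '[[0,0,0,0,0,0,0.1],[0,0,0,0,0,0,0.1],[0,0,0,0,0,0,0.1],[0,0,0,0,0,0,0.1],[0,0,0,0,0,0,0.1],[0,0,0,0,0,0,0.1]]'
```

```text
t: 11.53
ee_pos: [452.4, -308.8, 27.3]
tool_rot: [0.036, 3.141, -0.0]
force: [-0.5, 0.9, 3.5]
grip_width: 19.7
grasp_force: 40.0
```

```bash
python3 -m creep '[[0,0,-10,0,0,0,0.1],[0,0,-25,0,0,0,0.1],[0,0,-20,0,0,0,0.1],[0,0,0,0,0,0,0.1]]' | grep -E "pos|force"
python3 - <<'E'
from h import *
plan(445,32,70,-4.2)
E
```

```text
ee_pos: [454.2, -309.6, 85.5]
force: [0.9, 0.6, -1.2]
grasp_force: 40.0
pos [ 454.2 -309.6   85.5] shift [ 17.1 341.3  14.7] turn [-0.002  0.005  0.05 ] q7 1.42 t 11.87 F [ 0.9  0.6 -1.2]
```

```bash
python3 -m creep '[[2,15,0,0,0,0.005,0.1],[2,30,0,0,0,0.005,0.1],[2,38,0,0,0,0.005,0.1],[2,38,0,0,0,0.005,0.1],[2,38,0,0,0,0.005,0.1],[2,38,0,0,0,0.005,0.1],[2,38,0,0,0,0.005,0.1],[2,38,0,0,0,0.005,0.1]]' >/dev/null; python3 -m creep '[[1,38,5,0,0,0.005,0.1],[0,20,5,0,0,0.005,0.1],[0,10,5,0,0,0,0.1],[0,0,0,0,0,0,0.1],[0,0,0,0,0,0,0.1],[0,0,0,0,0,0,0.1]]' >/dev/null
python3 - <<'E'
from h import *
im,d,K=snap("wrist");P=pts(d,K);save("w6.png",im);np.savez("wrist6.npz",P=P,im=im)
plan(450,27.4,40,-4.2)
E
```

```text
pos [451.1  30.7  67.3] shift [ 0.9 -3.4 27.3] turn [-0.001 -0.    -0.002] q7 0.71 t 13.08 F [-0.2  1.8 -1.2]
```

View pics/w6.png

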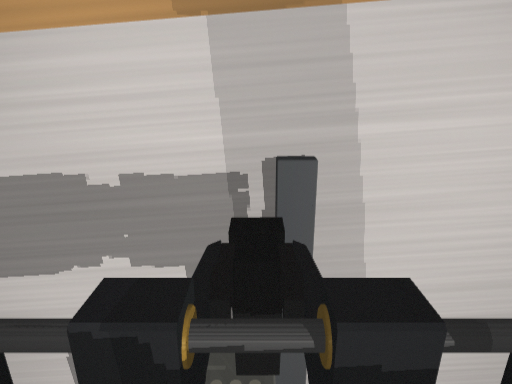

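The wrist view shows the wedge's block held at (257,250). The free end of the bar, (296,200), is parallel to it. I'll measure the bar's right edge and the wedge's sides from this depth image.

Run:
```python
from h import *
P=np.load("wrist6.npz")["P"]
t=np.radians(-4.1);u=P[...,0]*np.cos(t)+P[...,1]*np.sin(t);v=-P[...,0]*np.sin(t)+P[...,1]*np.cos(t);z=P[...,2]
print(np.median(z[(u<400)&(u>350)&(v>20)&(v<60)]))
b=(z>12)&(z<22)&(v>60)&(v<120)
print("bar u min",np.percentile(u[b],1))
for k in range(408,450,7):
    s=b&(abs(u-k)<4);print(k,s.sum(),np.round(np.percentile(v[s],[2,50,98]),1) if s.sum()>5 else "")
for k in (385,392,399,406,413):
    s=(abs(u-k)<4)&(z>30)&(z<100)&(abs(v-60)<16);print("wedge",k,s.sum(),np.round(np.percentile(v[s],[2,50,98]),1) if s.sum()>5 else "",np.median(z[s]) if s.any() else "")
o=ctrl.get_obs()["ee_pos"];print("tcp v",-o[0]*np.sin(t)+o[1]*np.cos(t),"u",o[0]*np.cos(t)+o[1]*np.sin(t))
```

```text
3.2470347048968904
bar u min 409.5935136697451
408 214 [76.7 88.  99.9]
415 513 [ 76.3  88.3 100.5]
422 497 [ 76.4  88.5 100.4]
429 490 [ 76.5  88.4 100.3]
436 483 [ 76.   88.  100.3]
443 460 [ 76.2  88.2 100.2]
wedge 385 0  
wedge 392 0  
wedge 399 0  
wedge 406 0  
wedge 413 0  
tcp v 62.90606995611046 u 447.787201062226
```

```bash
python3 -m creep '[[1,-3.2,15,0,0,0,0.1],[0,0,12,0,0,0,0.1],[0,0,7,0,0,0,0.1],[0,0,4,0,0,0,0.1],[0,0,0,0,0,0,0.1],[0,0,0,0,0,0,0.1]]' >/dev/null; python3 ft.py
python3 - <<'E'
from h import *
o=ctrl.get_obs()["ee_pos"];t=np.radians(-4.1);print("tcp v",-o[0]*np.sin(t)+o[1]*np.cos(t),"u",o[0]*np.cos(t)+o[1]*np.sin(t));plan(450,27.6,27.3,-4.2)
E
```

```text
pos [450.4  28.6  29.5] F [-0.4  0.4 -1.7] M [ 0.04 -0.01 -0.03] yaw -4.240000000000009 arm -64 t 13.58
tcp v 60.774450069994764 u 447.2261635813331
pos [450.4  28.6  29.5] shift [ 0.3 -1.1  2.2] turn [-0.    -0.001 -0.001] q7 0.62 t 13.58 F [-0.4  0.4 -1.7]
```

```bash
python3 -m creep '[[0,-1,1.2,0,0,0,0.1],[0,0,0.8,0,0,0,0.1],[0,0,0,0,0,0,0.1]]' >/dev/null; python3 ft.py; python3 -m creep '[[-5,0,0,0,0,0,0.1],[-7,0,0,0,0,0,0.1],[-7,0,0,0,0,0,0.1],[-5,0,0,0,0,0,0.1],[0,0,0,0,0,0,0.1]]' >/dev/null; python3 ft.py
python3 - <<'E'
from h import *
o=ctrl.get_obs()["ee_pos"];t=np.radians(-4.1);print("tcp v",-o[0]*np.sin(t)+o[1]*np.cos(t),"u",o[0]*np.cos(t)+o[1]*np.sin(t));plan(450,27.6,27.3,-4.2)
E
```

```text
pos [450.6  28.   27.8] F [-0.  -0.1 -1.8] M [0.05 0.03 0.05] yaw -4.199999999999989 arm -370 t 13.83
pos [476.1  26.4  27.7] F [ 0.1  0.3 -1.1] M [ 0.04  0.03 -0.  ] yaw -4.259999999999991 arm -12 t 14.25
tcp v 60.41590542236153 u 472.97152485652646
pos [476.1  26.4  27.7] shift [26.1 -0.8  0.4] turn [ 0.001  0.002 -0.001] q7 0.5 t 14.25 F [ 0.1  0.3 -1.1]
```

```bash
python3 -m creep '[[-3,0,0.5,0,0,0,0.1],[-3,-0.2,0,0,0,0,0.1],[0,0,0,0,0,0,0.1]]' >/dev/null; python3 ft.py; python3 -m creep '[[-2,0,0.4,0,0,0,0.1],[-2,0,0,0,0,0,0.1],[0,0,0,0,0,0,0.1]]' >/dev/null; python3 ft.py; python3 -m creep '[[-2,0,0,0,0,0,0.1],[0,0,0,0,0,0,0.1]]' >/dev/null; python3 ft.py;python3 -m creep '[[-2,0,0,0,0,0,0.1],[0,0,0,0,0,0,0.1]]' >/dev/null; python3 ft.py
```

```text
pos [478.9  25.8  27.3] F [-2.1  0.3  4.8] M [0.01 0.4  0.03] yaw -4.150000000000006 arm 121 t 14.5
pos [480.5  25.6  27.2] F [-7.6  0.8 13.9] M [0.18 1.36 0.01] yaw -4.090000000000003 arm 16 t 14.75
pos [482.4  25.3  27.2] F [-7.4  0.1 15.4] M [0.18 1.52 0.02] yaw -4.090000000000003 arm 172 t 14.92
pos [484.3  25.1  27.2] F [-7.3  0.3 14.1] M [0.21 1.46 0.03] yaw -4.099999999999994 arm 123 t 15.08
```

```bash
python3 -m creep '[[-1,0,-0.5,0,0,0,0.1],[0,0,0,0,0,0,0.1],[0,0,0,0,0,0,0.1]]' >/dev/null; python3 ft.py; python3 -m creep '[[-2,0,0,0,0,0,0.1],[0,0,0,0,0,0,0.1]]' >/dev/null; python3 ft.py; python3 -m creep '[[-2,0,0,0,0,0,0.1],[0,0,0,0,0,0,0.1]]' >/dev/null; python3 ft.py;python3 -m creep '[[-2,0,0,0,0,0,0.1],[0,0,0,0,0,0,0.1]]' >/dev/null; python3 ft.py
```

```text
pos [488.7  25.4  27.2] F [-2.4  0.2  6.1] M [ 0.06  0.48 -0.03] yaw -4.150000000000006 arm -126 t 15.33
pos [489.2  25.2  27.2] F [-5.9  0.5  9.5] M [0.16 1.01 0.  ] yaw -4.1200000000000045 arm 7 t 15.5
pos [489.3  25.1  27.2] F [-9.3  1.3 12.5] M [0.28 1.66 0.07] yaw -4.090000000000003 arm 56 t 15.67
pos [489.6  25.1  27.2] F [-12.4   1.1  15.5] M [0.46 2.27 0.04] yaw -4.050000000000011 arm 40 t 15.83
```

```bash
python3 -m creep '[[0,0,-0.6,0,0,0,0.1],[0,0,0,0,0,0,0.1],[0,0,0,0,0,0,0.1]]' >/dev/null; python3 ft.py; python3 -m creep '[[0,0,-0.5,0,0,0,0.1],[0,0,0,0,0,0,0.1],[0,0,0,0,0,0,0.1]]' >/dev/null; python3 ft.py
python3 - <<'E'
from h import *
im,d,K=snap("top");P=pts(d,K);P0=np.load("top4.npz")["P"]
for n,p in(("before",P0),("now",P)):
    t=np.radians(-4.1);u=p[...,0]*np.cos(t)+p[...,1]*np.sin(t);v=-p[...,0]*np.sin(t)+p[...,1]*np.cos(t);z=p[...,2]
    print(n,[round(float(np.median(z[(abs(u-k)<8)&(v>-35)&(v<60)&(z>55)&(z<80)])),2) for k in (565,590,615,640,665,690)], [((abs(u-k)<8)&(v>-35)&(v<60)&(z>55)&(z<80)).sum() for k in (565,690)])
    m=(z>60)&(z<80)&(v>-30)&(v<50)&(u>560)&(u<705);A=np.c_[u[m]-555,np.ones(m.sum())];print(np.linalg.lstsq(A,z[m],rcond=None)[0])
side=snap("side");P=pts(side[1],side[2]);np.savez("side7.npz",P=P,im=side[0]);save("side7.png",cv2.resize(side[0][140:240,240:360],(720,600),interpolation=cv2.INTER_CUBIC))
E
```

```text
pos [490.2  24.9  27.2] F [-10.7   1.9   7.4] M [0.35 1.8  0.08] yaw -4.069999999999993 arm 42 t 16.08
pos [490.5  24.9  27.5] F [-9.4  1.8  3.7] M [0.39 1.64 0.06] yaw -4.0800000000000125 arm 36 t 16.33
before [66.99, 67.94, 65.62, 65.71, 65.87, 65.5] [np.int64(185), np.int64(165)]
[-1.88798334e-02  6.79429396e+01]
now [nan, nan, nan, nan, nan, nan] [np.int64(0), np.int64(0)]
[0. 0.]
  return _methods._mean(a, axis=axis, dtype=dtype,
  ret = ret.dtype.type(ret / rcount)
```

View pics/side7.png

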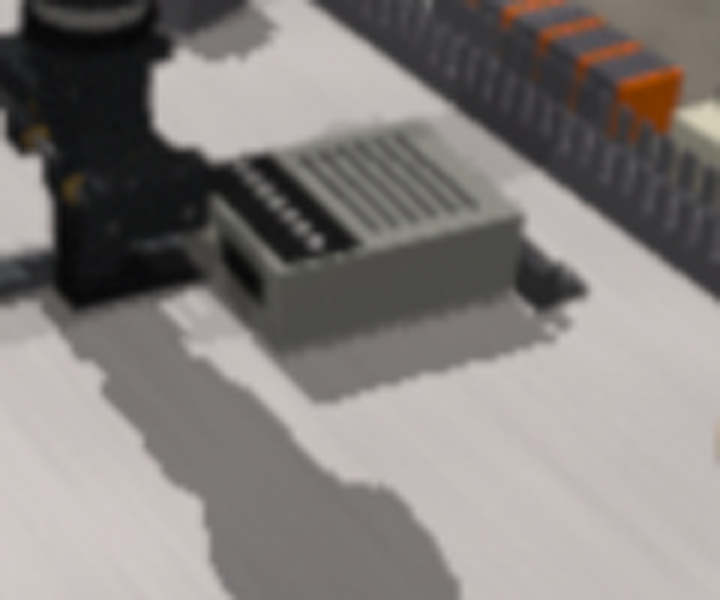

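The side view shows the gripper at (110,230) in front of the unit's left half and the unit's top and right side unobstructed. I can use this camera's depth, relative to the start, as a lift gauge.

```bash
cat > lift.py <<'E'
from h import *
from scipy.optimize import least_squares
def fit(P):
    t=np.radians(-4.1);u=P[...,0]*np.cos(t)+P[...,1]*np.sin(t);v=-P[...,0]*np.sin(t)+P[...,1]*np.cos(t);z=P[...,2]
    m=(z>58)&(z<84)&(v>-38)&(v<45)&(u>562)&(u<705);A=np.c_[u[m]-715,v[m],np.ones(m.sum())]
    c=least_squares(lambda c:A@c-z[m],[0,0,67],loss="soft_l1",f_scale=.5).x;return c,m.sum()
if __name__=="__main__":
    a,n=fit(np.load("side.npz")["P"])
    im,d,K=snap("side");P=pts(d,K);b,k=fit(P)
    print("n",n,k,"lift mm at front",round(160*(a[0]-b[0]),2),"rear dz",round(b[2]-a[2],2))
E
python3 lift.py; python3 -m creep '[[-2,0,0,0,0,0,0.1],[0,0,0,0,0,0,0.1],[0,0,0,0,0,0,0.1]]' >/dev/null; python3 ft.py;  python3 -m creep '[[-2,0,0,0,0,0,0.1],[0,0,0,0,0,0,0.1],[0,0,0,0,0,0,0.1]]' >/dev/null; python3 ft.py; python3 lift.py
```

```text
n 528 534 lift mm at front 0.54 rear dz -0.09
pos [492.6  24.5  27.4] F [-8.1  1.8  3.3] M [0.25 1.54 0.04] yaw -4.099999999999994 arm 23 t 16.73
pos [494.7  24.2  27.4] F [-8.1  0.9  3. ] M [0.19 1.41 0.07] yaw -4.1200000000000045 arm 83 t 16.98
n 528 528 lift mm at front 1.22 rear dz -0.13
```

```bash
python3 -m creep '[[-2,0,0,0,0,0,0.1],[-2,0,0,0,0,0,0.1],[-2,0,0,0,0,0,0.1],[0,0,0,0,0,0,0.1]]' >/dev/null; python3 ft.py;  python3 -m creep '[[-2,0,0,0,0,0,0.1],[-2,0,0,0,0,0,0.1],[-2,0,0,0,0,0,0.1],[0,0,0,0,0,0,0.1],[0,0,0,0,0,0,0.1]]' >/dev/null; python3 ft.py; python3 lift.py; python3 lift.py
```

```text
pos [501.   23.6  27.4] F [-7.7 -0.9  2.6] M [ 0.11  1.36 -0.02] yaw -4.139999999999986 arm 19 t 17.37
pos [507.3  23.2  27.4] F [-8.3  0.5  1.1] M [0.13 1.25 0.03] yaw -4.150000000000006 arm 55 t 17.78
n 528 502 lift mm at front 4.3 rear dz -0.31
n 528 501 lift mm at front 3.92 rear dz -0.08
```

```bash
python3 -m creep '[[-2,0,0,0,0,0,0.1],[-2,0,0,0,0,0,0.1],[0,0,0,0,0,0,0.1],[0,0,0,0,0,0,0.1],[0,0,0,0,0,0,0.1],[0,0,0,0,0,0,0.1]]' >/dev/null; python3 ft.py; python3 lift.py; python3 lift.py
python3 - <<'E'
from h import *
im,d,K=snap("wrist");P=pts(d,K)
t=np.radians(-4.1);u=P[...,0]*np.cos(t)+P[...,1]*np.sin(t);v=-P[...,0]*np.sin(t)+P[...,1]*np.cos(t);z=P[...,2]
b=(z>12)&(z<22)&(v>60)&(v<120)
print("bar u min",np.percentile(u[b],1))
for k in range(415,500,14):
    s=b&(abs(u-k)<6);print(k,s.sum(),np.round(np.percentile(v[s],[2,50,98]),1) if s.sum()>5 else "")
a=im
s,_,_=snap("side");s=cv2.resize(s[130:250,220:380],(512,384),interpolation=cv2.INTER_CUBIC)
save("fin.png",cv2.resize(np.hstack([a,s]),(800,300)))
E
```

```text
pos [511.4  22.9  27.3] F [-7.   0.6  1.4] M [ 0.12  1.17 -0.06] yaw -4.139999999999986 arm -101 t 18.38
n 528 496 lift mm at front 4.74 rear dz -0.07
n 528 495 lift mm at front 4.36 rear dz -0.01
bar u min 410.3714990194773
415 1585 [ 76.2  88.1 100.1]
429 1538 [ 76.2  88.1 100.2]
443 1424 [ 76.2  88.2 100.1]
457 1286 [ 76.2  88.2 100.3]
471 1181 [ 76.3  88.3 100.3]
485 1107 [ 76.3  88.2 100.3]
499 1264 [ 61.7  85.3 100.2]
```

View pics/fin.png

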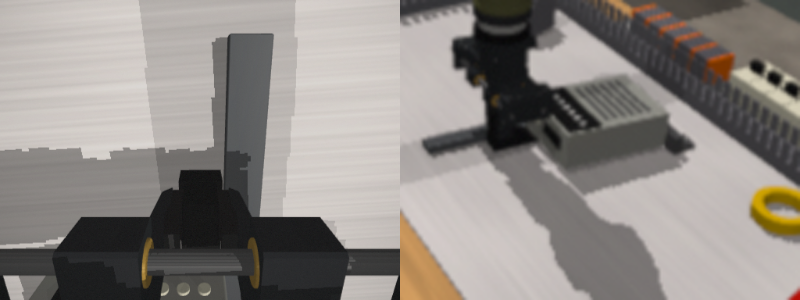

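The last view shows the bar at (248,120), undisturbed and parallel, with the wedge gripped alongside it at (200,200). The unit's front is up about 4.5–5 mm by both the depth images and the wedge geometry.

```bash
python3 -c "
from bench import ctrl;print(ctrl.hand_in())"
```

```text
the job is handed in; nothing more can be done
None
```

I handed the job in at about 18.6 s: the straightedge lies flush along the unit's left side, about a third of it beside the unit, and the still-gripped wedge holds the unit's front about 5 mm off the sheet; the result was not reported back.

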